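# Pin back the belt tensioner of a packing turntable

### The arm

A 7-joint arm with a two-finger parallel gripper is mounted at the origin on the work surface. World frame = base frame: x ahead of the robot, y to its left, z up, the work surface at z = 0. Lengths are in mm, angles in rad, forces in N, time in s.
With the tool pointing down it reaches from about 400 to 850 mm from the base axis. Payload 4.4 kg.
Tool frame: the origin (TCP) lies midway between the tips of the shut fingers; the grasp point (between the pads) lies 19 mm behind it; z points along the fingers, y is the direction in which the jaws open and shut (so a half turn about z gives the same grasp; the last joint's range is limited). The gripper opens to 94 mm and grips with 3 to 60 N. Pads are 16 mm wide; open, the fingers measure 119 mm over their backs; the gripper's body (75 mm by 177 mm) begins 78 mm behind the grasp point.
Start: joints at [1.253, 0.628, 0.038, 1.517, -0.027, 0.996, -0.02], TCP at [161.974, -629.51, 205.478] pointing down, gripper open.
Joint ranges: [-3.06, 3.06], [-0.37, 2.12], [-1.25, 1.32], [0.18, 2.47], [-1.1, 4.24], [0.23, 1.98], [-2.94, 2.94]. Speed limits (rad/s): [2.57, 2.57, 3.14, 3.14, 3.14, 3.14, 3.14].

### API

Orientations are given as a rotation vector (axis times angle).
In Python, from cell import bot, planner, eyes gives the robot as it stands. Calls block until the motion is done:
- bot.reach(position, orientation): joint-space move of the TCP to a pose.
- bot.move_l(position, orientation=None, vel=150): straight line of the TCP; orientation=None keeps the orientation; vel is the mean speed in mm/s.
- bot.movej(angles): joint-space move.
- bot.ungrasp() and bot.clamp(strength=None): open the fingers fully, or close them until they stop; strength is the grip in N (None keeps the last).
- bot.dwell(seconds).
- planner.inverse_kinematics(position, orientation): joint angles nearest the present ones, or None.
- bot.read_state(): the state.
- eyes.read_camera(name): name is "scene" or "top" or "wrist"; returns a dict with "frame" (400x640x3 uint8, red, green, blue), "mtx" (3x3 intrinsics, pixels), "rvec" (rotation vector, rad) and "tvec" (3), from world to camera coordinates, as OpenCV has them; the wrist camera has in their place "T_tool_cam" (4x4, takes a point from camera to tool coordinates, whose origin is the TCP and whose axes are the flange's). Camera axes: x right, y down, z forward; pixel columns grow to the right and rows downward; lengths in mm; the calibration is good to about 2 mm. The wrist camera is an equidistant fisheye: a pixel r from the principal point sees the ray r / f radians off the axis. A picture is of the moment at which its call begins: read the wrist's pose just before it. There is no depth.
A pose or a line that the arm cannot do raises bot.IKError and nothing moves.
- bot.job_done(): hands the job in, once; it reports no verdict.
The state is a dict: "t": time; "qpos": joint angles; "qd": joint speeds; "tau": joint torques, N m; "ee_pos": TCP position; "eef_rot": TCP orientation; "ft_force": force on the tool from outside, world axes, zero at the start; "ft_torque": the same for the moment, N m; "width": finger opening in mm.
Only numpy, scipy, OpenCV 4.12 (cv2) and the standard library are available. Lean on these libraries where they do the work, as an engineer would, in place of code of your own. Each camera call takes 0.05 s, during which the arm holds its last target.

### The job

The packing turntable is waiting for a new drive belt, so lock its belt tensioner back out of the way: take the steel locking pin out of the tool block and stand it in the eye on the tail of the tensioner arm, then swing the arm back against its spring by the tension wheel and, still holding it, find the place where the pin drops fully home into the hole of the index plate underneath. Then let go so that the pin alone holds the arm. Feel your way: do not force the pin into the eye, drive the arm hard against the pin once it is in, or let the arm snap back, and leave everything else where it is.

Things in the scene. Friction and masses are not known exactly. Their poses are not given: they have to be found in the camera images.
- turntable: The machine: steel packing turntable on the table; round bowl table (460 mm, z 101 mm) behind, open drive deck (310 x 380 mm, top face 60 mm above the table) in front. Origin: under the tensioner's pivot, at table level; x towards the round table. On the deck: two toothed pulleys, the tensioner, and under its tail a steel index plate 16 mm thick, clamped at a different angle on every machine.
- tension_arm: Dark steel lever of the sprung tensioner. Origin: on its vertical pivot axis, at the deck's top face. Its x axis points to the wheel (95 mm away); the tail with the eye points the other way (65 mm); z up. It starts at its stop. Turned back = anticlockwise from above (yaw grows), end stop at 0.72 rad; let go, it springs to the start. Bar 24 mm wide, top 32 mm over the deck; spring hub 65 mm high.
- wheel (a point): Centre (half-way up, 48 mm over the deck) of the tension wheel: black idler 48 mm across, 28 mm high, its bolt head 6 mm higher. It spins freely, so it can be gripped across its rim and carried round with the gripper's yaw unchanged. Swinging it back takes 4 N at first, 8 N at the end. Some 60 mm free all round it; the arm's bar runs just under it.
- eye (a point): Centre of the mouth of the eye, 38 mm over the deck: round boss 32 mm across, 20 mm high on the arm's tail, upright through hole 11.5 mm wide. 22 mm below the mouth is the index plate's top; its one hole (11.5 mm wide, 16 deep) comes in line with the eye when the arm has turned somewhere from 0.34 to 0.66 rad; seen from above until the eye covers it. Axes as the arm's.
- pin_grip (a point): Centre of the grip of the locking pin: plain steel, 77 mm long, at the start upright in the tool block. From the nose up: shank 10 mm thick, 36 long (last 5 tapered to a 5 mm nose), collar 21 wide, 5 high, round grip 16 thick, 36 high. This point is 59 mm above the nose, 18 below the top. In the eye it stands 14 mm proud on the plate; when the holes meet it drops by its weight unless pinched.
- pin_shoulder (a point): Underside of the pin's collar on its axis, 36 mm above the nose. At the eye's mouth when the pin is fully home.
- pin: The locking pin itself, about 80 g; origin at the nose (lower end), z along the pin to the grip.
- tool_block: Black plastic block 64 x 124 x 45 mm, fixed to the table left or right of the machine; origin under its centre, long side along its y. The pin stands in the hole 35 mm towards its -y, collar on the block's top face (hole 12 mm wide).
- t_key: Bystander: hex key with a black T handle 72 mm long (along the block's x), standing in the same block 70 mm from the pin (+y), handle top about 107 mm above the table; origin at its lower end.
- tape_roll: Bystander: roll of brown tape, 104 mm across, 48 mm high, flat on the table; origin under its centre.
- screwdriver: Bystander: screwdriver lying on the table.
- wrench: Bystander: spanner 150 mm long lying on the drive deck, beyond the tail.
- spray_bottle: Bystander: green bottle 72 mm across, 210 mm high; origin under its centre.
- screw_jar: Bystander: small clear jar, 60 mm across, 75 mm high; origin under its centre.

How it is judged:
By the outcome, as a careful person would: the job done as asked, in the order asked, and still so for the second after the job is handed in, with the robot touching nothing.
It also fails if it takes over 72 s, if anything falls off the work surface, if the arm or the gripper's body presses on something with over 40 N, if the wrist force passes 120 N, or if a joint passes its speed limit or range.

## Working session

There is one attempt and no reset: what is moved stays moved. The work goes in short steps, each a Python script; the robot and the scene stay as the last script left them, time stands still between calls to the robot, and variables do not carry over. Pictures are saved under pics/ and viewed, and the job is handed in when it is done.

```bash
ls; mkdir -p pics; python3 - <<'E'
from cell import bot, planner, eyes
import cv2,numpy as np
for n in ["scene","top","wrist"]:
    d=eyes.read_camera(n); cv2.imwrite(f"pics/{n}0.png",d["frame"][:,:,::-1])
    print(n,{k:(v.tolist() if hasattr(v,'tolist') else v) for k,v in d.items() if k!="frame"})
s=bot.read_state();print(s)
E
```

```text
pics
scene {'mtx': [[407.15847417897066, 0.0, 327.33926561588345], [0.0, 407.15847417897066, 201.0891254464958], [0.0, 0.0, 1.0]], 'rvec': [2.1882087821257543, 1.5047362232248505, -0.4458698079044573], 'tvec': [-238.0749356088943, -353.289839132957, 1494.2441630495273]}
top {'mtx': [[367.652495986916, 0.0, 326.6356921738749], [0.0, 367.652495986916, 198.88607582637667], [0.0, 0.0, 1.0]], 'rvec': [2.1583180566163085, -2.1156517860727533, 0.19759906055332044], 'tvec': [50.45472431735753, 549.0222654858887, 947.1456662695069]}
wrist {'mtx': [[309.70691628693146, 0.0, 319.21725268066075], [0.0, 309.70691628693146, 194.10084597758407], [0.0, 0.0, 1.0]], 'T_tool_cam': [[-0.00036197359269209383, -0.9639661213653793, -0.26602478424933373, 78.70184387689585], [0.9999999295295547, -0.0003754208211161224, -3.0303331594139966e-07, -0.15887302646233614], [-9.957912908985205e-05, -0.26602476561213884, 0.963966189326681, -179.92653927127603], [0.0, 0.0, 0.0, 1.0]]}
{'t': 0.15, 'qpos': array([ 1.25318249,  0.62911845,  0.03846439,  1.51809761, -0.02699404,
        0.99631549, -0.01999449]), 'qd': array([ 0.00112551, -0.00297514, -0.00137356, -0.00224779,  0.00040204,
        0.00051358, -0.00044774]), 'tau': array([ 2.16186068e-03, -5.50092959e+01,  1.14534885e+00, -1.86817467e+01,
       -5.21583937e-02,  2.09728227e-02,  7.72770341e-05]), 'ee_pos': array([ 161.85327565, -629.01738405,  204.78854878]), 'eef_rot': array([-3.11532936e+00, -3.94322252e-01,  3.10139805e-04]), 'ft_force': array([ 0.13939067, -0.52724566, -0.52779758]), 'ft_torque': array([-8.55258635e-03, -4.03542750e-05,  4.53505529e-02]), 'width': 94.28237573553528}
```

View pics/scene0.png

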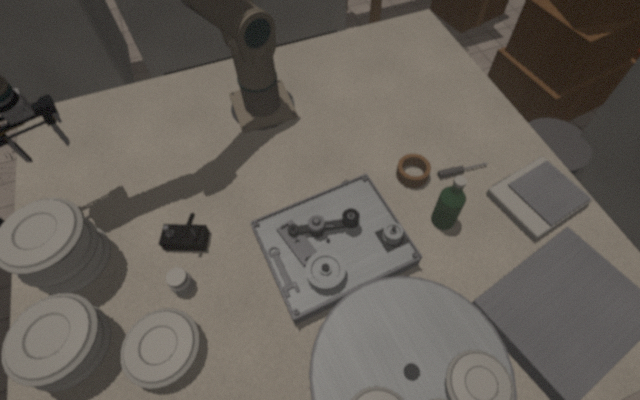

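View pics/top0.png

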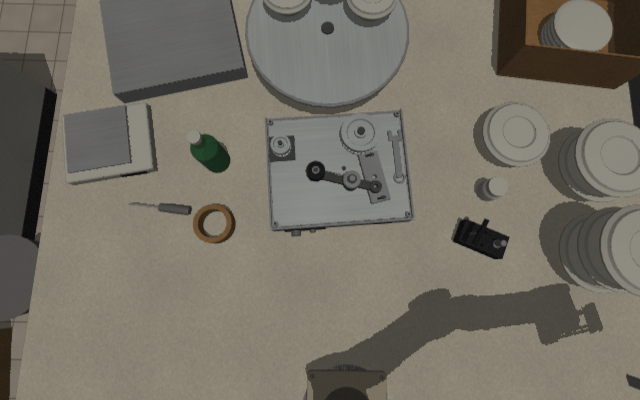

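View pics/wrist0.png

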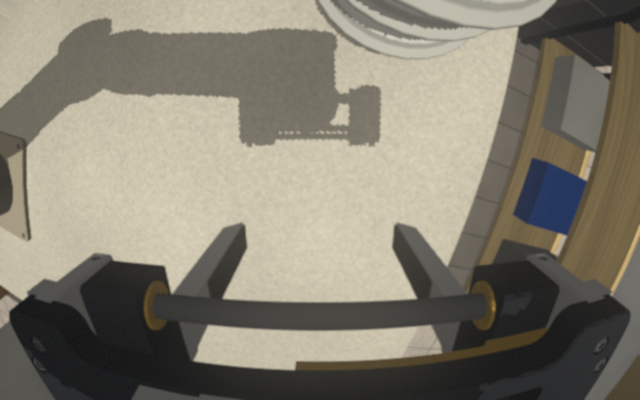

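```bash
python3 - <<'E'
import cv2
t=cv2.imread("pics/top0.png")
cv2.imwrite("pics/top0a.png",cv2.resize(t[100:240,260:420],None,fx=5,fy=4.2857 if 0 else 4.2,interpolation=cv2.INTER_CUBIC)[:, :])
cv2.imwrite("pics/top0a.png",cv2.resize(t[105:235,260:420],None,fx=4,fy=4,interpolation=cv2.INTER_CUBIC))
cv2.imwrite("pics/top0b.png",cv2.resize(t[205:270,440:520],None,fx=8,fy=8,interpolation=cv2.INTER_CUBIC))
s=cv2.imread("pics/scene0.png")
cv2.imwrite("pics/scene0b.png",cv2.resize(s[205:260,150:220],None,fx=10,fy=10,interpolation=cv2.INTER_CUBIC))
E
```

```text
(no output)
```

View pics/top0a.png

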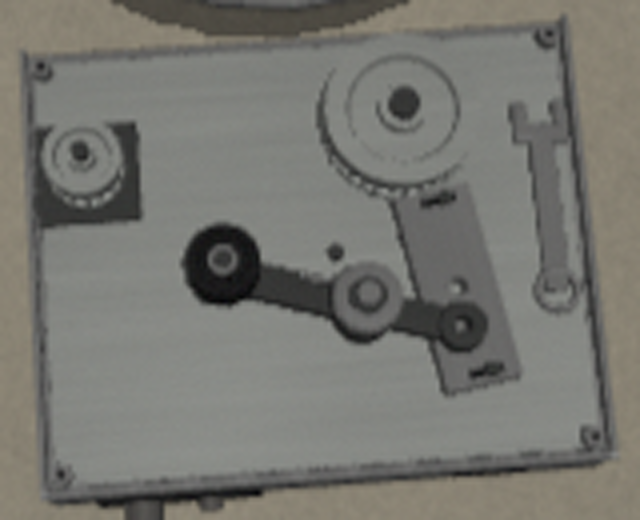

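View pics/top0b.png

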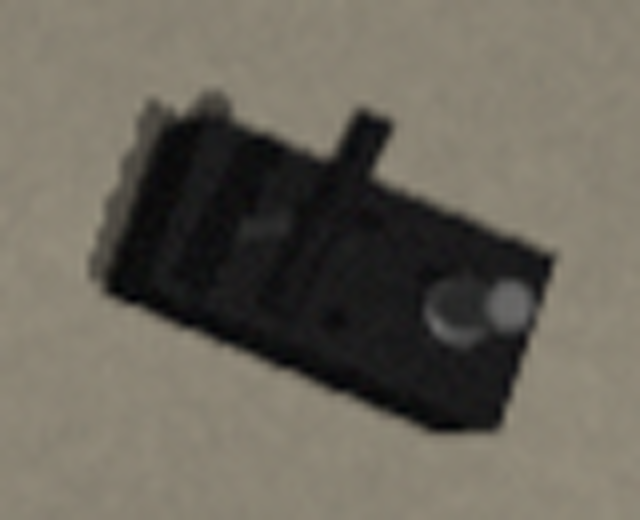

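View pics/scene0b.png

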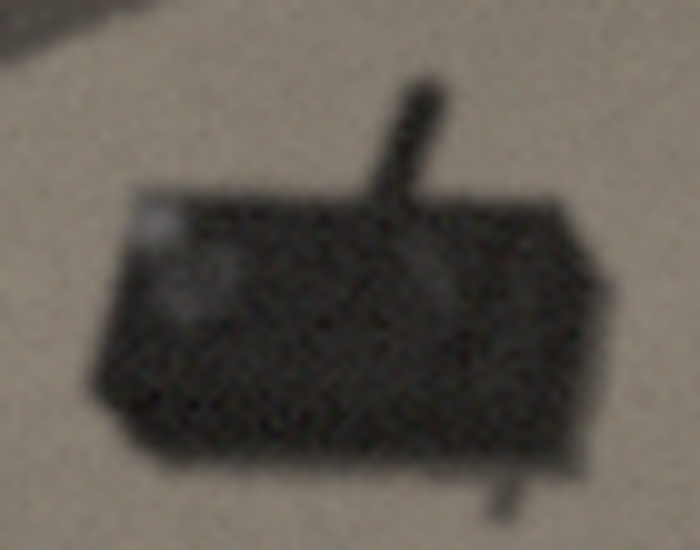

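```bash
cat > h.py <<'E'
from cell import bot, planner, eyes
import cv2,numpy as np
from scipy.spatial.transform import Rotation as R
def ray2z(d,uv,z):
    """static camera pixel -> world point at height z"""
    Rm=cv2.Rodrigues(np.array(d["rvec"],float))[0]; t=np.array(d["tvec"],float)
    n=cv2.undistortPoints(np.array([[uv]],float),np.array(d["mtx"]),None)[0,0]
    c=-Rm.T@t; r=Rm.T@np.array([n[0],n[1],1]); return c+r*(z-c[2])/r[2]
def proj(d,p):
    return cv2.projectPoints(np.array([p],float),np.array(d["rvec"]),np.array(d["tvec"]),np.array(d["mtx"]),None)[0][0,0]
def wray(d,s,uv,z):
    """fisheye wrist pixel -> world at z; s=state"""
    m=np.array(d["mtx"]); u=np.array([(uv[0]-m[0,2])/m[0,0],(uv[1]-m[1,2])/m[1,1]])
    th=np.hypot(*u); v=np.array([*(u/max(th,1e-9)*np.sin(th)),np.cos(th)])
    T=np.array(d["T_tool_cam"]); Rt=R.from_rotvec(s["eef_rot"]).as_matrix()
    c=Rt@T[:3,3]+s["ee_pos"]; r=Rt@T[:3,:3]@v
    return c+r*(z-c[2])/r[2]
def wproj(d,s,p):
    T=np.array(d["T_tool_cam"]); Rt=R.from_rotvec(s["eef_rot"]).as_matrix()
    q=T[:3,:3].T@(Rt.T@(np.array(p)-s["ee_pos"])-T[:3,3]); m=np.array(d["mtx"])
    th=np.arctan2(np.hypot(q[0],q[1]),q[2]); k=th/np.hypot(q[0],q[1])
    return np.array([m[0,2]+m[0,0]*k*q[0],m[1,2]+m[1,1]*k*q[1]])
def down(yaw):
    """tool pointing down, tool x at angle yaw in world; y = x rotated -90"""
    c,s=np.cos(yaw),np.sin(yaw)
    return R.from_matrix(np.array([[c,s,0],[s,-c,0],[0,0,-1]])).as_rotvec()
def snap(n,name):
    s=bot.read_state(); d=eyes.read_camera(n); cv2.imwrite(f"pics/{name}.png",d["frame"][:,:,::-1]); return d,s
E
python3 - <<'E'
from h import *
d=eyes.read_camera("top"); sc=eyes.read_camera("scene")
A=lambda x,y:(260+(x+.5)/4-.5,105+(y+.5)/4-.5); B=lambda x,y:(440+(x+.5)/8-.5,205+(y+.5)/8-.5)
P={}
for n,uv,z in [("hub",A(369,292),125),("wheelbolt",A(222,260),128),("eye",A(462,325),98),("phole",A(457,285),76),
 ("pintop",B(510,305),86),("collar",B(458,308),50),("c1",B(555,258),45),("c2",B(498,430),0),("tk",B(375,120),107),("blkTL",B(200,112),45)]:
    P[n]=ray2z(d,uv,z); print(n,np.round(uv,1),P[n].round(1))
print(np.linalg.norm(P["wheelbolt"]-P["hub"]),np.linalg.norm(P["eye"][:2]-P["hub"][:2]),np.linalg.norm(P["phole"][:2]-P["hub"][:2]))
print(proj(sc,P["pintop"]),proj(sc,P["hub"]),proj(sc,P["wheelbolt"]),proj(sc,P["eye"]))
E
```

```text
hub [351.9 177.6] [ 5.90e+02 -2.00e-01  1.25e+02]
wheelbolt [315.1 169.6] [607.8  92.6 128. ]
eye [375.1 185.9] [575.8 -62.7  98. ]
phole [373.9 175.9] [607.6 -62.6  76. ]
pintop [503.3 242.7] [ 436.9 -392.7   86. ]
collar [496.8 243.1] [ 437.8 -393.    50. ]
c1 [508.9 236.8] [ 455.4 -429.1   45. ]
c2 [501.8 258.3] [ 399.1 -428.2    0. ]
tk [486.4 219.6] [ 493.  -343.1  107. ]
blkTL [464.6 218.6] [ 502.2 -311.8   45. ]
94.59838932258596 64.02627594206317 64.84202907114405
[165.22518124 225.39285963] [315.82675411 218.80405158] [350.36951036 212.80471035] [292.96278128 226.64075963]
```

```bash
python3 - <<'E'
from h import *
s=bot.read_state(); print(R.from_rotvec(s["eef_rot"]).as_matrix().round(2))
for yaw in (1.188,1.188-np.pi):
    q=planner.inverse_kinematics([437,-393,130],down(yaw)); print(yaw,None if q is None else np.round(q,2))
    q=planner.inverse_kinematics([577,-64,180],down(1.38)); print(yaw,None if q is None else np.round(q,2))
for yaw in (-.0,-.19,3.14,2.95):
    for p in ([577,-64,180],[608,92.6,97]):
        q=planner.inverse_kinematics(p,down(yaw)); print(yaw,None if q is None else np.round(q,2))
E
```

```text
[[ 0.97  0.25 -0.  ]
 [ 0.25 -0.97  0.  ]
 [ 0.   -0.   -1.  ]]
1.188 [ 0.8   0.63 -0.18  1.77  0.16  0.75  0.16]
1.188 [ 0.27  0.57 -0.33  1.74  0.23  0.87 -0.35]
-1.9535926535897932 [ 0.31  0.71  0.62  1.78 -0.54  0.82 -2.33]
-1.9535926535897932 [ 0.27  0.57 -0.33  1.74  0.23  0.87 -0.35]
-0.0 [ 0.04  0.56  0.03  1.75 -0.02  0.84 -1.49]
-0.0 [-0.24  0.71  0.07  1.72 -0.07  0.72 -1.7 ]
-0.19 [ 0.01  0.56  0.08  1.75 -0.06  0.84 -1.65]
-0.19 [-0.27  0.71  0.12  1.72 -0.12  0.72 -1.85]
3.14 [ 0.52  0.65 -0.74  1.73  0.52  0.96  1.14]
3.14 [ 0.22  0.81 -0.71  1.7   0.65  0.88  0.8 ]
2.95 [ 0.5   0.65 -0.71  1.73  0.5   0.96  0.97]
2.95 [ 0.19  0.79 -0.66  1.71  0.61  0.86  0.64]
```

```bash
python3 - <<'E'
from h import *
bot.reach([437,-393,150],down(1.188))
d,s=snap("wrist","w1"); print(s["t"],s["ee_pos"],s["ft_force"].round(2)); print(wproj(d,s,[437,-393,86]),wproj(d,s,[437,-393,50]))
E
```

```text
1.625 [ 435.67588465 -395.05880179  150.14052275] [-0.81 -0.23 -0.59]
[318.60269531 203.92755937] [318.68426572 192.47432433]
```

View pics/w1.png

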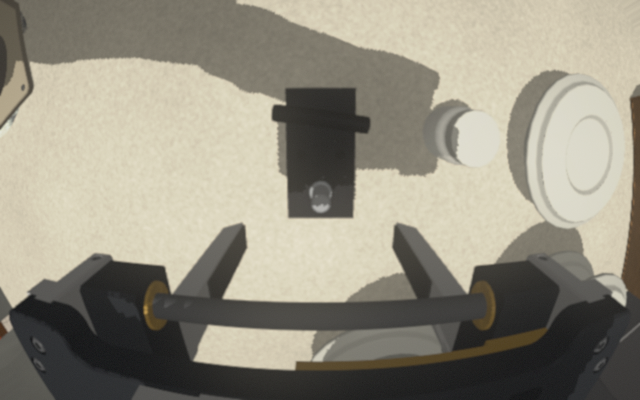

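```bash
python3 - <<'E'
from h import *
d=cv2.imread("pics/w1.png"); cv2.imwrite("pics/w1z.png",cv2.resize(d[165:225,285:365],None,fx=8,fy=8,interpolation=cv2.INTER_CUBIC))
s=bot.read_state(); print(s["t"],s["ee_pos"],s["qd"].round(3))
E
```

```text
1.675 [ 435.61101567 -395.14320935  150.13204612] [ 0.003  0.001 -0.005  0.001  0.001  0.     0.   ]
```

View pics/w1z.png

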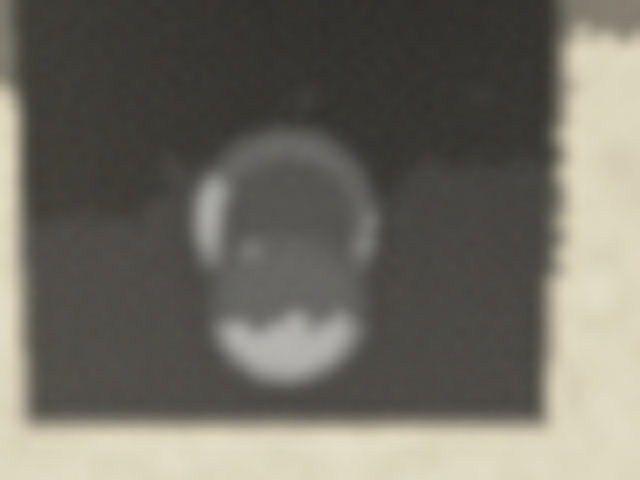

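```bash
cat >> h.py <<'E'
def goto(p,rv,vel=150,tol=0.6,n=3,seg=True):
    """move_l with correction of steady error"""
    p=np.array(p,float); cmd=p.copy()
    for i in range(n):
        bot.move_l(cmd,rv,vel=vel if i==0 else 40)
        bot.dwell(0.1); e=p-bot.read_state()["ee_pos"]
        if np.linalg.norm(e)<tol: break
        cmd=cmd+e
    return cmd,e
E
python3 - <<'E'
from h import *
d=eyes.read_camera("wrist"); s=bot.read_state()
p=wray(d,s,(320.5,203.7),86); c=wray(d,s,(320.6,192),50); print(p,c)
p=(p+c)/2
print(goto([p[0],p[1],110],down(1.188)))
d,s=snap("wrist","w2"); print(s["t"],s["ee_pos"],s["ft_force"].round(2),wproj(d,s,[p[0],p[1],86]))
E
```

```text
[ 438.56827757 -393.27322196   86.        ] [ 438.88619617 -393.10492168   50.        ]
(array([ 438.57615286, -393.08266431,  109.60626422]), array([ 0.15402134, -0.12292048,  0.40440258]))
2.9417 [ 438.57321553 -393.06615134  109.59559742] [0.05 0.67 0.85] [318.1081689  224.48709098]
```

View pics/w2.png

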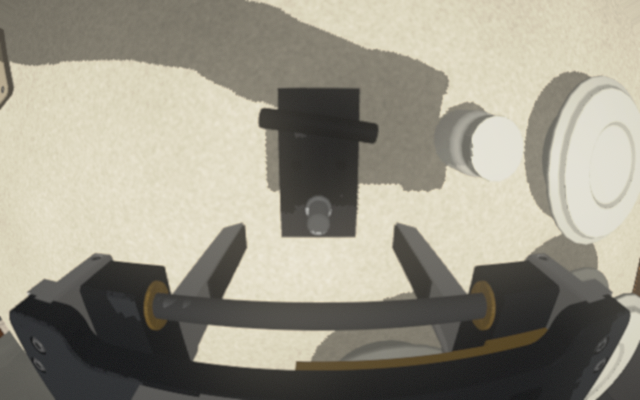

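```bash
python3 - <<'E'
from h import *
print(goto([438.9,-393.2,55],down(1.188),vel=80,tol=.5))
s=bot.read_state(); print(s["ft_force"].round(2))
bot.clamp(25); s=bot.read_state(); print(s["t"],s["width"],s["ee_pos"],s["ft_force"].round(2),s["ft_torque"].round(3))
d,s=snap("wrist","w3")
E
```

```text
(array([ 438.8292733 , -393.14983414,   54.81799372]), array([ 0.09327917, -0.02832978,  0.18743123]))
[ 0.87  0.09 -0.89]
5.8083 15.482209776277944 [ 438.70365012 -393.09511203   54.80611966] [-0.35  0.47 -0.12] [0.068 0.022 0.036]
```

View pics/w3.png

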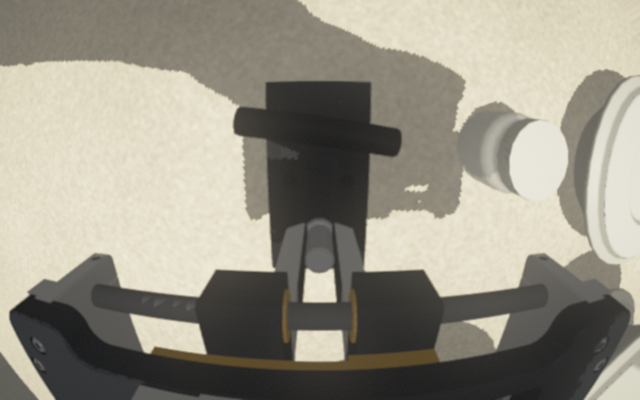

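```bash
python3 - <<'E'
from h import *
bot.move_l([438.9,-393.2,200],down(1.188),vel=150)
s=bot.read_state(); print(s["width"],s["ft_force"].round(2))
bot.reach([576.5,-63.5,200],down(1.381)); bot.dwell(.2)
d,s=snap("wrist","w4"); print(s["t"],s["ee_pos"],R.from_rotvec(s["eef_rot"]).as_matrix().round(3)[:,0],s["ft_force"].round(2),s["ft_torque"].round(3),s["width"])
for n,p in dict(hub=[590,-.2,125],eye=[576.5,-63.5,98],hole=[607.6,-62.6,76]).items(): print(n,wproj(d,s,p).round(1))
i=cv2.imread("pics/w4.png"); cv2.imwrite("pics/w4z.png",cv2.resize(i[110:260,230:430],None,fx=4,fy=4,interpolation=cv2.INTER_CUBIC))
E
```

```text
15.582287282484687 [-0.61 -0.45 -1.24]
8.5167 [576.2963252  -65.11917657 199.9323068 ] [ 0.191  0.982 -0.001] [-0.06 -0.28 -0.  ] [-0.015 -0.082  0.01 ] 15.449755395833808
hub [319.1 124.9]
eye [317.9 192.7]
hole [348.1 180.4]
```

View pics/w4.png

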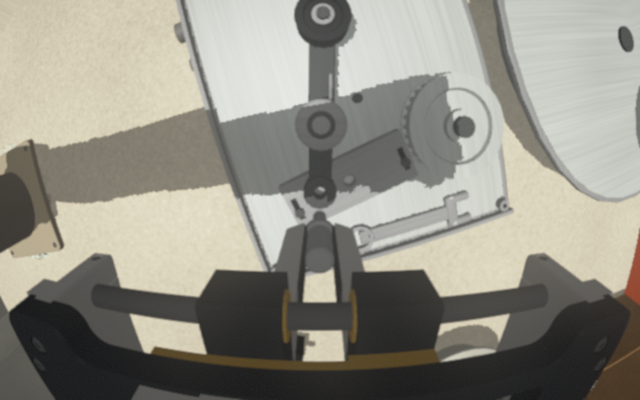

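View pics/w4z.png

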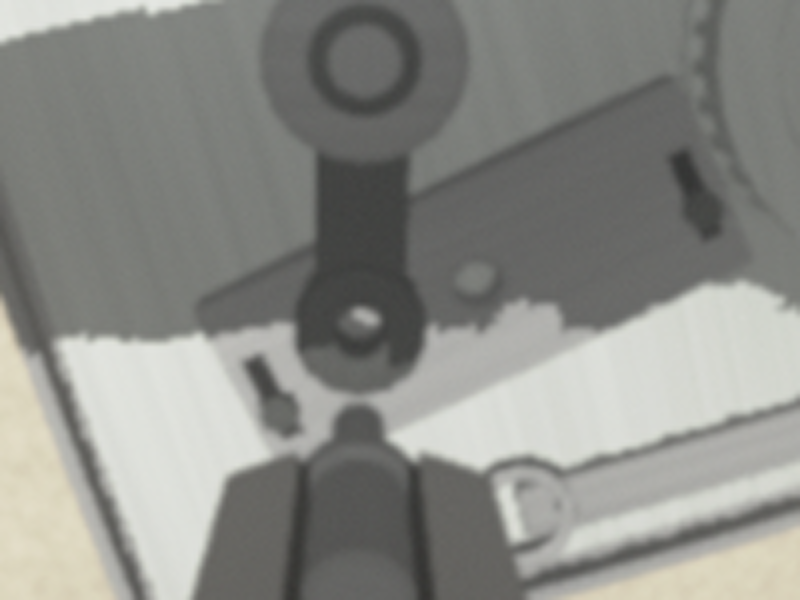

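```bash
python3 - <<'E'
from h import *
d=eyes.read_camera("wrist"); s=bot.read_state()
P={}
for n,uv,z in [("hub",(320.9,124.8),125),("wheel",(322,13),128),("eye",(320.1,191.2),98),("hole",(349.1,179.5),76)]:
    P[n]=wray(d,s,uv,z); print(n,P[n].round(1))
h=P["hub"][:2]
for n in P: v=P[n][:2]-h; print(n,np.hypot(*v),np.arctan2(v[1],v[0]))
T=s["ee_pos"]; print("nose pred",wproj(d,s,T-[0,0,45.8]).round(1),"collarbottom",wproj(d,s,T-[0,0,9.8]).round(1),"top",wproj(d,s,T+[0,0,31.2]).round(1))
i=cv2.imread("pics/w4.png"); cv2.imwrite("pics/w4y.png",cv2.resize(i[205:275,280:360],None,fx=8,fy=8,interpolation=cv2.INTER_CUBIC))
print(proj(eyes.read_camera("top"),P["eye"]))
E
```

```text
hub [5.915e+02 3.000e-01 1.250e+02]
wheel [610.2  92.2 128. ]
eye [578.9 -61.8  98. ]
hole [608.9 -61.2  76. ]
hub 0.0 0.0
wheel 93.82469313061725 1.369740901834834
eye 63.36321347405515 -1.7712163354163526
hole 63.83378045379532 -1.2952316267202606
nose pred [317.8 213.8] collarbottom [317.5 231.6] top [317.1 260.4]
[374.79544191 184.70014819]
```

View pics/w4y.png

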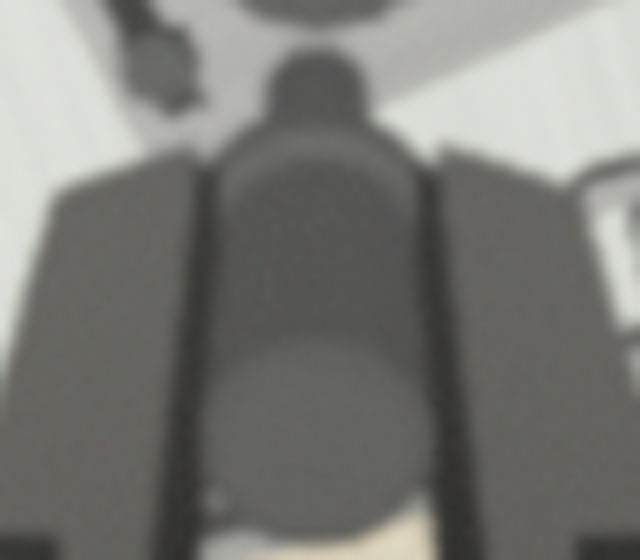

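```bash
python3 - <<'E'
from h import *
print(goto([577.4,-62.3,151],down(1.381),vel=80,tol=.4))
d,s=snap("wrist","w5"); print(s["t"],s["ee_pos"],s["ft_force"].round(2))
T=s["ee_pos"]; print("nose pred",wproj(d,s,T-[0,0,45.8]).round(1),"axis@98",wproj(d,s,[T[0],T[1],98]).round(1))
i=cv2.imread("pics/w5.png"); cv2.imwrite("pics/w5z.png",cv2.resize(i[175:255,270:370],None,fx=8,fy=7.5,interpolation=cv2.INTER_CUBIC))
E
```

```text
(array([577.31942631, -62.26718036, 150.80312218]), array([ 0.0969789, -0.0250663,  0.218669 ]))
10.2333 [577.3030211 -62.2749337 150.781331 ] [ 0.42  0.12 -0.91]
nose pred [317.8 213.8] axis@98 [317.8 210.9]
```

View pics/w5z.png

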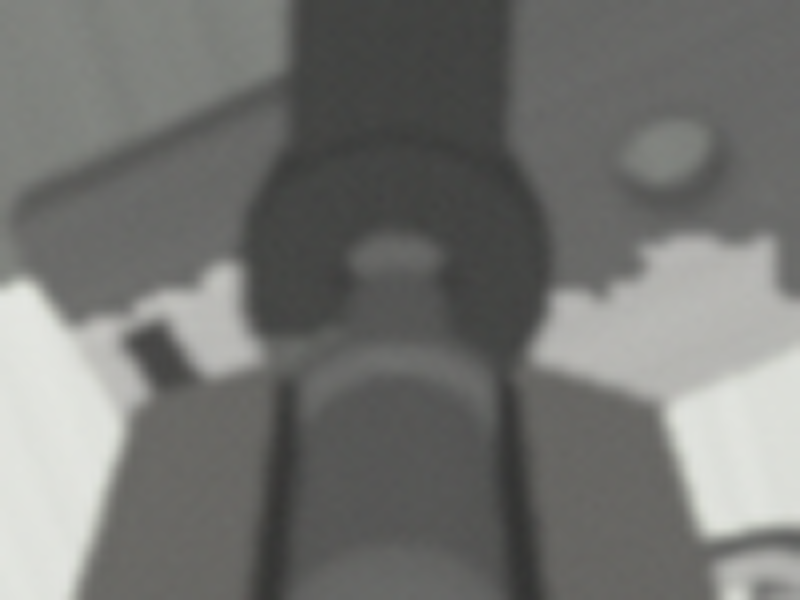

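```bash
cat > ins.py <<'E'
from h import *
import sys
xy=np.array([577.2,-62.8])
bot.move_l([*xy,150],down(1.381),vel=40); bot.dwell(.2)
f0=np.mean([bot.read_state()["ft_force"] for _ in range(3)],0); 
for z in (145,142,140,138.5,137,135.5,134):
    bot.move_l([*xy,z],down(1.381),vel=30); bot.dwell(.08)
    s=bot.read_state(); f=s["ft_force"]-f0; e=s["ee_pos"]
    print(z,s["t"],e.round(2),f.round(2),s["ft_torque"].round(3))
    if np.linalg.norm(f)>4: print("stop"); break
E
python3 ins.py
```

```text
145 11.1333 [577.17 -62.78 144.89] [ 0.02  0.53 -0.7 ] [-0.108 -0.058 -0.014]
142 11.4667 [577.17 -62.79 141.95] [ 0.5   0.12 -1.13] [ 0.002 -0.073 -0.013]
140 11.8 [577.17 -62.8  139.99] [-0.57  0.63 -0.5 ] [-0.099 -0.032  0.02 ]
138.5 12.1333 [577.2  -62.81 138.48] [ 0.43  0.48 -0.24] [-0.076 -0.089  0.053]
137 12.4667 [577.2  -62.82 136.96] [ 0.55  0.22 -0.93] [-0.033 -0.093  0.007]
135.5 12.8 [577.17 -62.79 135.46] [ 0.13  1.06 -1.14] [-0.033 -0.068  0.036]
134 13.1333 [577.19 -62.79 133.97] [-0.13  0.11 -0.82] [-0.047 -0.094  0.017]
```

```bash
python3 - <<'E'
from h import *
xy=np.array([577.2,-62.8])
f0=np.mean([bot.read_state()["ft_force"] for _ in range(3)],0); 
for z in (131,128,125.5,123.5,122.7):
    bot.move_l([*xy,z],down(1.381),vel=30); bot.dwell(.05)
    s=bot.read_state(); f=s["ft_force"]-f0; e=s["ee_pos"]
    print(z,s["t"],e.round(2),f.round(2))
    if np.linalg.norm(f)>4: print("stop"); break
snap("wrist","w6")
E
```

```text
131 13.4333 [577.13 -62.76 130.85] [-0.01  1.3   1.32]
128 13.7333 [577.16 -62.78 127.88] [-0.14  0.45  0.1 ]
125.5 14.0333 [577.21 -62.81 125.43] [ 0.12  0.36 -0.09]
123.5 14.3333 [577.18 -62.76 123.42] [ 0.47  0.26 -0.19]
122.7 14.6333 [577.22 -62.79 122.71] [ 0.15 -0.01  0.24]
```

View pics/w6.png

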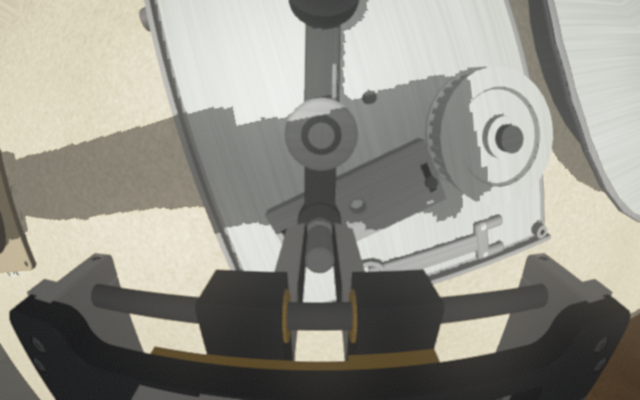

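```bash
python3 - <<'E'
from h import *
bot.ungrasp(); s=bot.read_state(); print(s["t"],s["width"],s["ft_force"].round(2))
bot.move_l([577.2,-62.8,200],down(1.381),vel=120)
d,s=snap("wrist","w7"); print(s["t"],s["ee_pos"])
print("top pred standing",wproj(d,s,[577.2,-62.8,153]).round(1),"home",wproj(d,s,[577.2,-62.8,139]).round(1))
E
```

```text
15.9417 93.95334917044453 [ 0.45 -0.49 -0.68]
16.7333 [576.63382239 -62.8560151  199.46307234]
top pred standing [318.5 213.3] home [318.6 207.7]
```

View pics/w7.png

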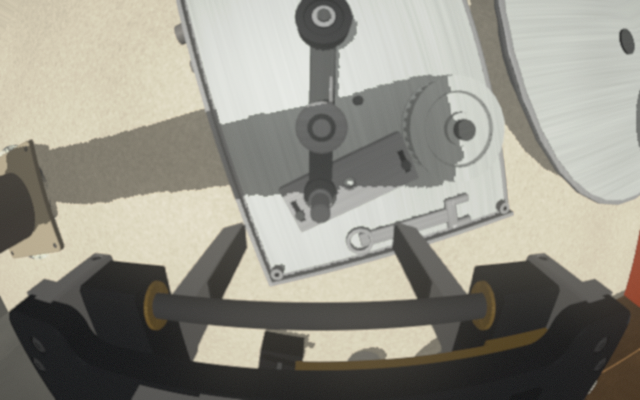

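```bash
python3 - <<'E'
from h import *
d=eyes.read_camera("wrist"); h=np.array([590.1,.9])
for yaw in (-.19,-.4,0,.2,.4,2.95,2.7,3.2,3.5):
  o=[]
  for a in (1.371,1.371+.47,1.371+.66):
    u=np.array([np.cos(a),np.sin(a)]); w=h+95*u; e=h-65*u
    s=dict(ee_pos=np.array([*w,97]),eef_rot=down(yaw))
    o+= [wproj(d,s,[*e,153]).round(0).tolist(),wproj(d,s,[*e,103]).round(0).tolist()]
  print(yaw,o)
E
```

```text
-0.19 [[577.0, 265.0], [535.0, 235.0], [585.0, 145.0], [533.0, 135.0], [569.0, 93.0], [517.0, 93.0]]
-0.4 [[588.0, 214.0], [540.0, 192.0], [567.0, 87.0], [515.0, 89.0], [537.0, 37.0], [488.0, 50.0]]
0 [[560.0, 307.0], [522.0, 272.0], [589.0, 196.0], [540.0, 176.0], [585.0, 145.0], [533.0, 135.0]]
0.2 [[535.0, 345.0], [503.0, 306.0], [583.0, 246.0], [538.0, 219.0], [589.0, 199.0], [540.0, 179.0]]
0.4 [[505.0, 377.0], [479.0, 336.0], [567.0, 292.0], [528.0, 259.0], [582.0, 249.0], [538.0, 221.0]]
2.95 [[58.0, 261.0], [101.0, 232.0], [110.0, 355.0], [140.0, 315.0], [140.0, 384.0], [164.0, 342.0]]
2.7 [[81.0, 315.0], [117.0, 279.0], [150.0, 392.0], [173.0, 350.0], [184.0, 414.0], [202.0, 370.0]]
3.2 [[47.0, 199.0], [96.0, 179.0], [78.0, 309.0], [115.0, 274.0], [101.0, 345.0], [133.0, 306.0]]
3.5 [[57.0, 119.0], [110.0, 114.0], [53.0, 242.0], [98.0, 215.0], [67.0, 285.0], [107.0, 253.0]]
```

```bash
python3 - <<'E'
from h import *
bot.reach([608.7,93.2,175],down(-.19)); 
c,e=goto([608.7,93.2,160],down(-.19),vel=60,tol=.4)
d,s=snap("wrist","w8"); print(s["t"],s["ee_pos"],c)
print("bolt pred",wproj(d,s,[608.7,93.2,128]).round(1),"rim",wproj(d,s,[608.7,93.2,122]).round(1))
i=cv2.imread("pics/w8.png"); cv2.imwrite("pics/w8z.png",cv2.resize(i[160:260,250:390],None,fx=5.7,fy=5.7,interpolation=cv2.INTER_CUBIC))
E
```

```text
18.7167 [608.79619261  93.05824752 159.96778457] [608.7  93.2 160. ]
bolt pred [320.  220.8] rim [320. 218.]
```

View pics/w8.png

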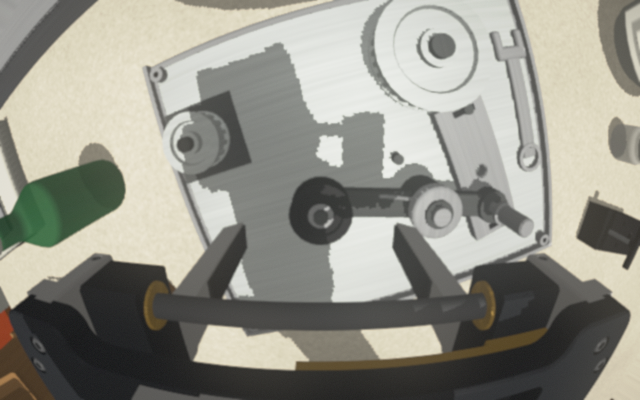

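View pics/w8z.png

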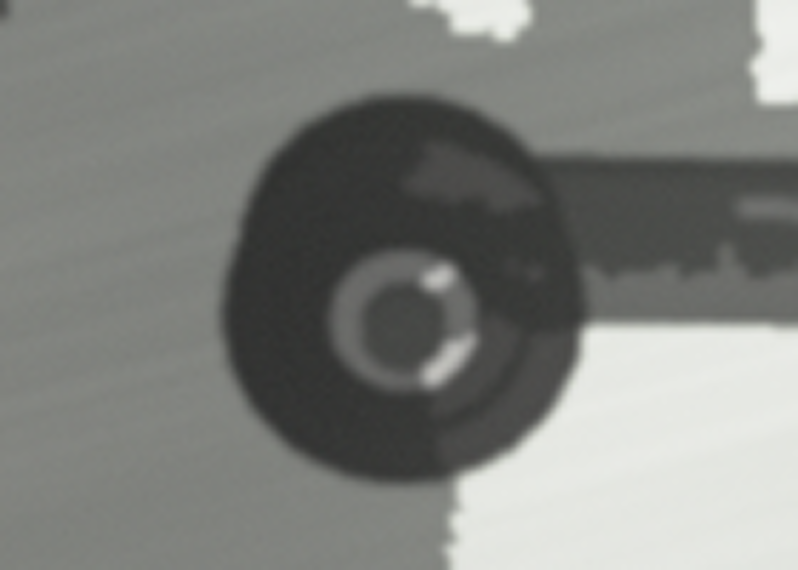

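```bash
python3 - <<'E'
from h import *
c,e=goto([609.3,94,97.5],down(-.19),vel=70,tol=.5)
d,s=snap("wrist","w9"); print(s["t"],s["ee_pos"],c,s["ft_force"].round(2))
E
```

```text
20.6083 [609.24691089  93.96693851  97.37223037] [609.25508629  93.9648038   97.37979485] [-0.71 -0.14  0.15]
```

View pics/w9.png

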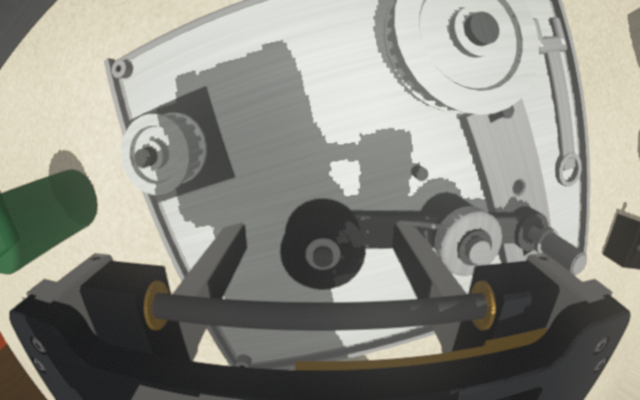

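```bash
python3 - <<'E'
from h import *
f0=np.mean([bot.read_state()["ft_force"] for _ in range(3)],0)
bot.clamp(25); bot.dwell(.1)
s=bot.read_state(); print(s["t"],s["width"],s["ee_pos"],(s["ft_force"]-f0).round(2),s["ft_torque"].round(2))
d,s=snap("wrist","w10")
E
```

```text
21.5417 47.72936959086502 [608.86231032  92.28687051  97.30695116] [-1.09 -6.97  2.06] [-1.2   0.36 -0.02]
```

View pics/w10.png

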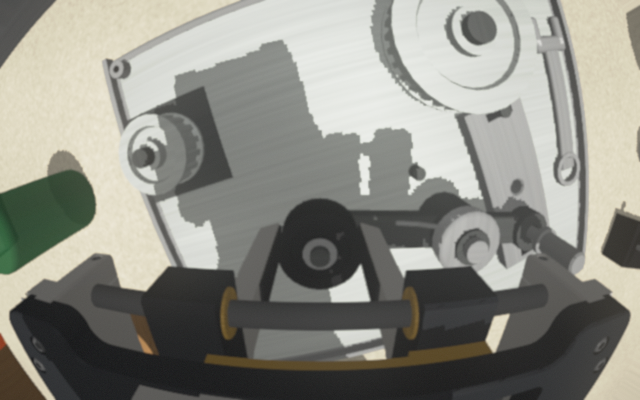

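```bash
cat > arc.py <<'E'
from h import *
W0=np.array([608.86,92.29]); A0=1.37; C=W0-95*np.array([np.cos(A0),np.sin(A0)])
EYE0=C-65*np.array([np.cos(A0),np.sin(A0)])
RV=down(-.19)
def go(th,vel=40,lag=0.0):
    a=A0+th; u=np.array([np.cos(a),np.sin(a)]); t=np.array([-u[1],u[0]])
    p=C+95*u+lag*t
    bot.move_l([*p,97.4],RV,vel=vel)
def meas():
    s=bot.read_state(); v=s["ee_pos"][:2]-C; a=np.arctan2(v[1],v[0]); u=np.array([np.cos(a),np.sin(a)]); t=np.array([-u[1],u[0]])
    f=s["ft_force"]-F0
    return dict(t=round(s["t"],2),th=round(a-A0,4),r=round(np.hypot(*v),2),ft=round(f[:2]@t,2),fr=round(f[:2]@u,2),fz=round(f[2],2),w=round(s["width"],1)),s
F0=np.array([-.5,-.1,0.2])
def crop(th,name):
    s=bot.read_state(); d=eyes.read_camera("wrist")
    u=np.array([np.cos(A0+th),np.sin(A0+th)]); e=C-65*u
    a=wproj(d,s,[*e,153]); b=wproj(d,s,[*e,103]); c=(a+b)/2; x,y=[int(v) for v in c]
    x0=min(max(x-50,0),540); y0=min(max(y-50,0),300)
    return d["frame"][y0:y0+100,x0:x0+100,::-1].copy()
E
python3 - <<'E'
from arc import *
go(0,20); print(meas()[0])
cs=[]
for th in (.06,.12,.18,.24,.30,.35):
    go(th); m,_=meas(); print(m)
    if abs(m["fr"])>15 or abs(m["ft"])>18: break
    if th>.2: cs.append(crop(m["th"],""))
cv2.imwrite("pics/m1.png",cv2.resize(np.hstack(cs),None,fx=2.6,fy=2.6))
snap("wrist","w11")
E
```

```text
{'t': 21.84, 'th': np.float64(0.0003), 'r': np.float64(94.93), 'ft': np.float64(-0.57), 'fr': np.float64(-1.48), 'fz': np.float64(-0.2), 'w': 47.4}
{'t': 22.13, 'th': np.float64(0.0436), 'r': np.float64(95.01), 'ft': np.float64(-4.92), 'fr': np.float64(-2.91), 'fz': np.float64(-4.88), 'w': 47.8}
{'t': 22.43, 'th': np.float64(0.0999), 'r': np.float64(95.03), 'ft': np.float64(-4.6), 'fr': np.float64(-2.46), 'fz': np.float64(-5.18), 'w': 47.5}
{'t': 22.72, 'th': np.float64(0.1567), 'r': np.float64(95.07), 'ft': np.float64(-4.54), 'fr': np.float64(-2.56), 'fz': np.float64(-5.6), 'w': 47.7}
{'t': 23.01, 'th': np.float64(0.2138), 'r': np.float64(95.07), 'ft': np.float64(-5.88), 'fr': np.float64(-2.79), 'fz': np.float64(-6.59), 'w': 47.7}
{'t': 23.35, 'th': np.float64(0.2705), 'r': np.float64(95.08), 'ft': np.float64(-6.58), 'fr': np.float64(-3.63), 'fz': np.float64(-7.06), 'w': 47.6}
{'t': 23.67, 'th': np.float64(0.3175), 'r': np.float64(95.12), 'ft': np.float64(-6.83), 'fr': np.float64(-3.21), 'fz': np.float64(-8.18), 'w': 47.6}
```

View pics/m1.png

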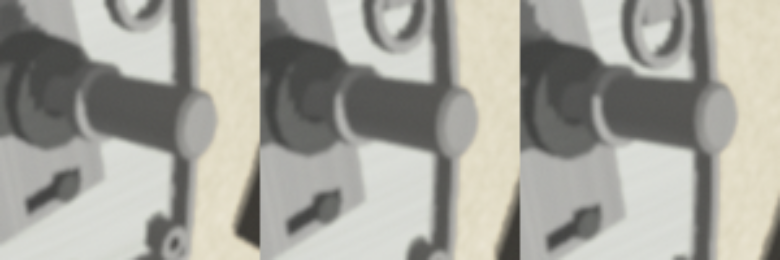

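View pics/w11.png

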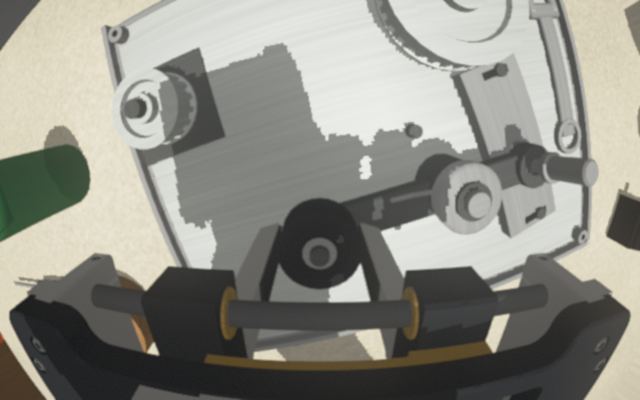

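```bash
python3 - <<'E'
from arc import *
cs=[]
print(bot.read_state()["ee_pos"])
for th in np.arange(.375,.4701,.0135):
    go(th,15); bot.dwell(.05); m,s=meas(); print({k:float(v) for k,v in m.items()},s["ee_pos"][2].round(2))
    cs.append(crop(m["th"],""))
    if abs(m["fr"])>15 or m["ft"]<-13: print("stop");break
cv2.imwrite("pics/m2.png",cv2.resize(np.vstack([np.hstack(cs[:4]),np.hstack((cs[4:]+[cs[0]*0]*4)[:4])]),None,fx=2,fy=2))
E
```

```text
[578.8999417   93.68968912  97.43740613]
{'t': 24.12, 'th': 0.3395, 'r': 95.12, 'ft': -6.68, 'fr': -3.13, 'fz': -6.92, 'w': 47.5} 97.43
{'t': 24.48, 'th': 0.352, 'r': 95.13, 'ft': -7.0, 'fr': -2.94, 'fz': -7.85, 'w': 47.7} 97.44
{'t': 24.82, 'th': 0.3642, 'r': 95.18, 'ft': -6.97, 'fr': -2.96, 'fz': -8.99, 'w': 47.5} 97.48
{'t': 25.18, 'th': 0.3768, 'r': 95.16, 'ft': -8.04, 'fr': -2.43, 'fz': -8.66, 'w': 47.4} 97.47
{'t': 25.52, 'th': 0.391, 'r': 95.17, 'ft': -7.42, 'fr': -3.3, 'fz': -7.41, 'w': 47.6} 97.43
{'t': 25.88, 'th': 0.4043, 'r': 95.19, 'ft': -8.03, 'fr': -2.43, 'fz': -8.02, 'w': 47.7} 97.44
{'t': 26.23, 'th': 0.417, 'r': 95.17, 'ft': -7.59, 'fr': -3.75, 'fz': -8.95, 'w': 47.5} 97.47
{'t': 26.57, 'th': 0.4295, 'r': 95.22, 'ft': -7.09, 'fr': -2.53, 'fz': -8.91, 'w': 47.6} 97.46
```

View pics/m2.png

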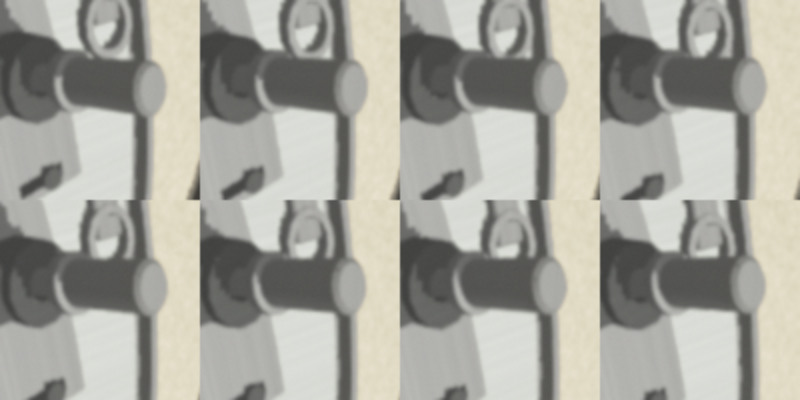

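```bash
python3 - <<'E'
from arc import *
cs=[crop(meas()[0]["th"],"")]
ref=cs[0][25:70,15:85]
for th in np.arange(.478,.5401,.007):
    go(th,10); bot.dwell(.1); m,s=meas()
    c=crop(m["th"],""); cs.append(c)
    # best match of previous pin appearance inside crop
    v=cv2.matchTemplate(c,cs[-2][30:65,25:85],cv2.TM_CCOEFF_NORMED); _,mx,_,loc=cv2.minMaxLoc(v)
    print({k:float(v) for k,v in m.items()},round(mx,3),loc)
    if abs(m["fr"])>15 or m["ft"]<-11.5 or mx<.9: print("stop");break
cs=cs[-8:]
cv2.imwrite("pics/m3.png",cv2.resize(np.vstack([np.hstack((cs[:4]+[cs[0]*0]*4)[:4]),np.hstack((cs[4:]+[cs[0]*0]*4)[:4])]),None,fx=2,fy=2))
E
```

```text
{'t': 27.02, 'th': 0.4379, 'r': 95.22, 'ft': -7.37, 'fr': -2.43, 'fz': -8.15, 'w': 47.7} 0.997 (25, 30)
{'t': 27.43, 'th': 0.4441, 'r': 95.21, 'ft': -7.49, 'fr': -2.93, 'fz': -8.35, 'w': 47.5} 0.993 (26, 31)
{'t': 27.82, 'th': 0.4521, 'r': 95.21, 'ft': -7.04, 'fr': -2.66, 'fz': -8.31, 'w': 47.7} 0.74 (9, 37)
stop
```

View pics/m3.png

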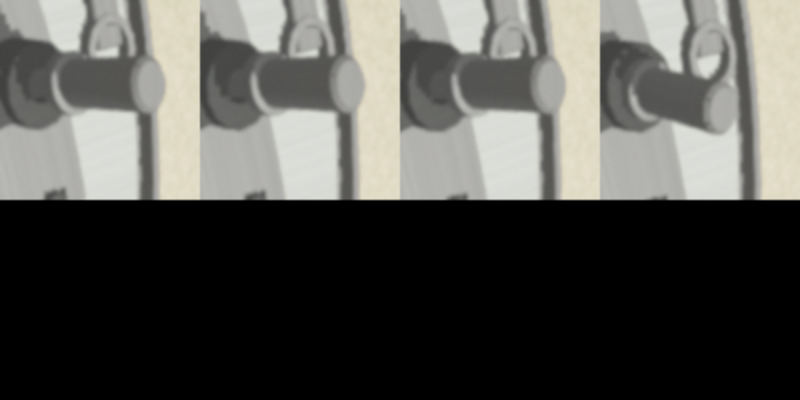

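```bash
python3 - <<'E'
from arc import *
m,s=meas(); print(m); d=eyes.read_camera("wrist")
f=d["frame"][:,:,::-1]; cv2.imwrite("pics/w12.png",cv2.resize(f[90:240,440:640],None,fx=4,fy=4,interpolation=cv2.INTER_CUBIC))
a=A0+m["th"];u=np.array([np.cos(a),np.sin(a)]); e=C-65*u
for z in (98,103,139,153): print(z,((wproj(d,s,[*e,z])-[440,90])*4).round())
d,_=snap("scene","s1"); f=d["frame"][:,:,::-1]; cv2.imwrite("pics/s1z.png",cv2.resize(f[180:260,240:340],None,fx=7,fy=7,interpolation=cv2.INTER_CUBIC))
E
```

```text
{'t': 27.88, 'th': np.float64(0.4521), 'r': np.float64(95.21), 'ft': np.float64(-8.12), 'fr': np.float64(-2.77), 'fz': np.float64(-7.91), 'w': 47.6}
98 [366. 195.]
103 [383. 198.]
139 [524. 227.]
153 [589. 242.]
```

View pics/w12.png

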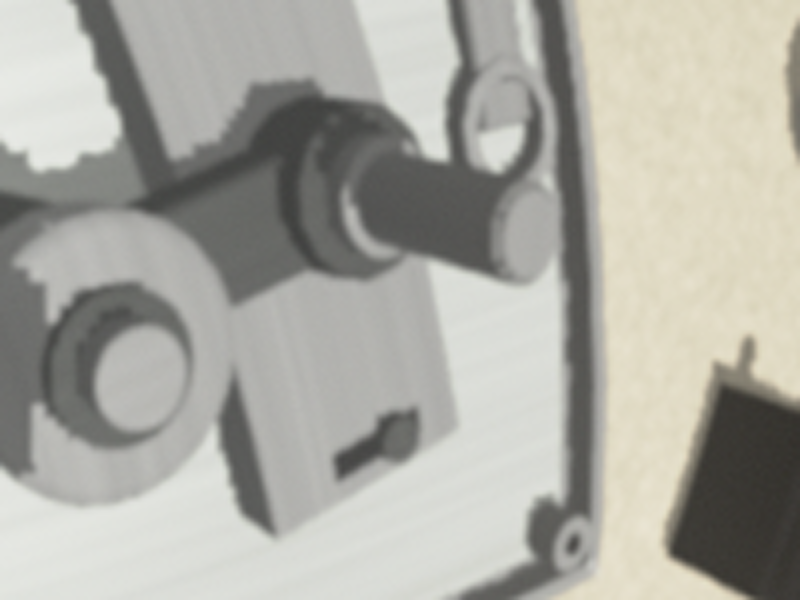

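View pics/s1z.png

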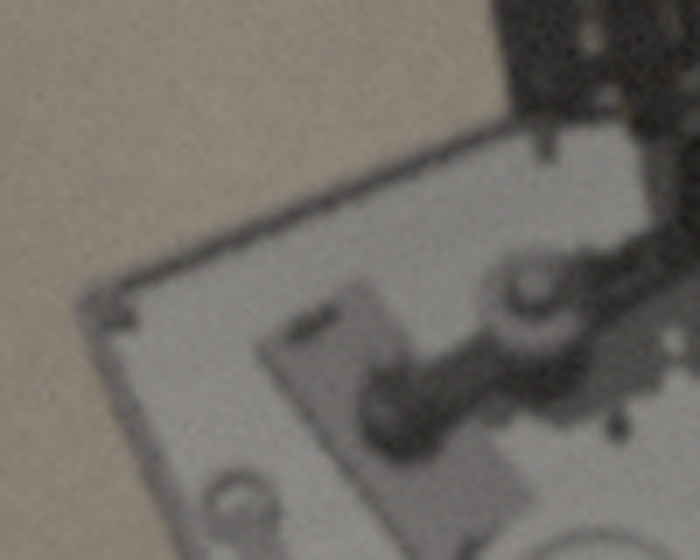

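```bash
python3 - <<'E'
from arc import *
for th in np.arange(.484,.40,-.008):
    go(th,8); bot.dwell(.08); m,s=meas(); print({k:float(v) for k,v in m.items()})
    if m["ft"]>-.8: break
f=crop(m["th"],""); cv2.imwrite("pics/m4.png",cv2.resize(f,None,fx=5,fy=5))
E
```

```text
{'t': 28.31, 'th': 0.4465, 'r': 95.21, 'ft': -7.32, 'fr': -2.5, 'fz': -8.52, 'w': 47.7}
{'t': 28.64, 'th': 0.4427, 'r': 95.21, 'ft': -6.09, 'fr': -2.44, 'fz': -7.35, 'w': 47.5}
{'t': 28.98, 'th': 0.4406, 'r': 95.25, 'ft': -4.96, 'fr': -2.98, 'fz': -6.12, 'w': 47.6}
{'t': 29.31, 'th': 0.4411, 'r': 95.22, 'ft': -6.49, 'fr': -1.87, 'fz': -6.14, 'w': 47.4}
{'t': 29.64, 'th': 0.4411, 'r': 95.21, 'ft': -6.03, 'fr': -1.69, 'fz': -6.72, 'w': 47.5}
{'t': 29.98, 'th': 0.4404, 'r': 95.23, 'ft': -5.42, 'fr': -1.42, 'fz': -5.3, 'w': 47.6}
{'t': 30.31, 'th': 0.4381, 'r': 95.22, 'ft': -4.11, 'fr': -1.65, 'fz': -4.99, 'w': 47.6}
{'t': 30.64, 'th': 0.4351, 'r': 95.2, 'ft': -1.59, 'fr': -1.5, 'fz': -2.28, 'w': 47.5}
{'t': 30.98, 'th': 0.4307, 'r': 95.2, 'ft': 1.97, 'fr': -0.93, 'fz': 0.88, 'w': 47.2}
```

View pics/m4.png

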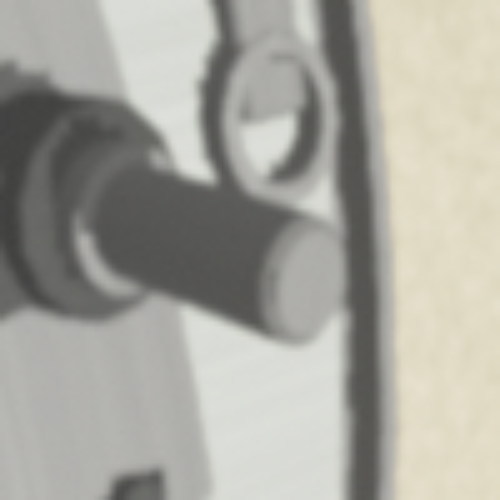

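```bash
python3 - <<'E'
from arc import *
go(.424,8); bot.dwell(.1); m,s=meas(); print(m)
bot.ungrasp(); m,s=meas(); print(m)
p=s["ee_pos"]; bot.move_l([p[0],p[1],200],RV,vel=100); bot.dwell(.3)
d,s=snap("wrist","w13"); print(s["t"],s["ee_pos"],s["ft_force"].round(2))
snap("top","t2")
f=cv2.imread("pics/w13.png")
a=A0+.435;u=np.array([np.cos(a),np.sin(a)]); e=C-65*u
for z in (98,139,153): print(z,wproj(d,s,[*e,z]).round(1))
t=cv2.imread("pics/t2.png"); cv2.imwrite("pics/t2z.png",cv2.resize(t[105:235,260:420],None,fx=4,fy=4,interpolation=cv2.INTER_CUBIC))
E
```

```text
{'t': 31.38, 'th': np.float64(0.4297), 'r': np.float64(95.18), 'ft': np.float64(2.95), 'fr': np.float64(-0.23), 'fz': np.float64(1.02), 'w': 47.9}
{'t': 32.23, 'th': np.float64(0.4236), 'r': np.float64(94.97), 'ft': np.float64(-0.45), 'fr': np.float64(-0.1), 'fz': np.float64(-0.83), 'w': 93.7}
33.7083 [568.74850507  91.75021089 199.63094778] [ 0.32 -0.24 -0.46]
98 [469.  130.8]
139 [489.9 134.7]
153 [498.2 136.4]
```

View pics/w13.png

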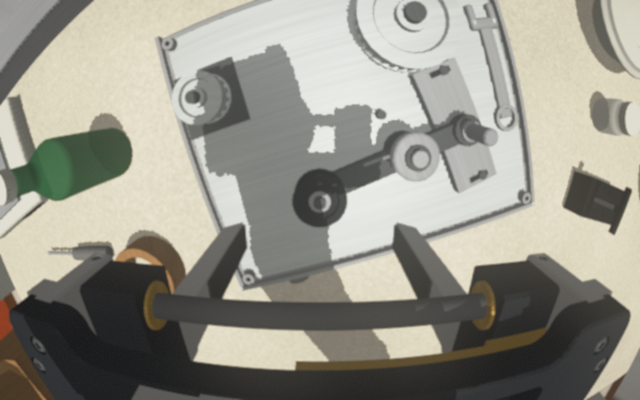

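View pics/t2z.png

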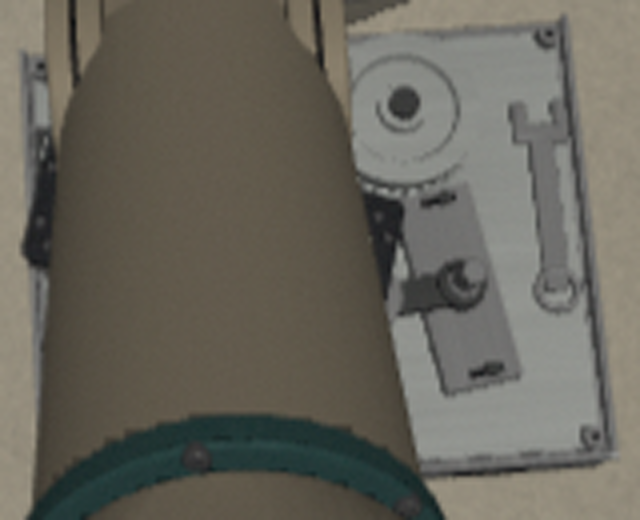

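```bash
python3 - <<'E'
from h import *
bot.job_done(); print(bot.read_state()["t"])
E
```

```text
the job is handed in; nothing more can be done
the job is handed in; nothing more can be done
```

The tensioner is locked back: the pin stands fully home in the index plate and holds the arm on its own. I handed the job in at about 34 s, with the gripper open and clear of everything.

- **Pin into the eye:** I took the pin from the tool block and lowered it into the eye. It met no noticeable resistance (about 2 N or less), and I let it stand there.
- **Swing back:** I gripped the wheel and turned the arm back in small steps. Up to about 0.44 rad the pin stayed standing; at about 0.45 rad it dropped. The turning force stayed at about 8 N throughout.
- **Letting go:** I eased the arm back until the pin carried it, at about 0.43 rad. Just before I opened the gripper, about 3 N of return force was pressing the arm against the pin.

**Last checks:**
- In the wrist picture the pin top is at pixel (488, 136), within 2 px of where it should be when home, (490, 135). If still standing proud it would be at (498, 136).
- The arm stayed turned back after release.
- The bystanders I could see had not visibly moved. The robot hid part of the last top view, so I did not check every one there.

**Disagreements:**
- When I closed on the wheel, its centre was about 1.7 mm nearer the pivot than I had measured, giving a 7 N sideways push. I corrected this before turning.
- While turning, there was also an unexplained vertical force on the gripper of up to 9 N. It went away when I eased off.

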